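# Set out two players' starting pieces

## Task

Set the table for the next playtest by making up the two players' starting kits: the board with three wells gets the cross, the flower and the disc, and the board with two wells gets the fork and the bar. Lay one piece flat on the floor of each well, plywood side up; which well of its board a piece takes, and which way it points, does not matter. Leave the phone, the mug and the box of cards where they are.

Things in the scene. Friction and masses are not known exactly. Their poses are not given: they have to be found in the camera images.
- disc: Game piece: a plain round disc, 42 mm in diameter, with a small black dot in the middle; 20 mm thick, laser-cut layers, black below and pale plywood on top. Origin: centre of its underside, z up. About 25 g.
- cross: Game piece: a plus-shaped cross of four narrow arms, 12 mm wide with rounded ends, 52 mm from end to end; 20 mm thick, laser-cut layers, black below and pale plywood on top. Origin: centre of its underside, z up. Its arms run along its x and y axes. About 25 g.
- flower: Game piece: a flower of four fat round lobes (24 mm diameter, centres at x, y = +-10 mm), 44 x 44 mm over the lobes along its x and y; 20 mm thick, laser-cut layers, black below and pale plywood on top. Origin: centre of its underside, z up. About 25 g.
- fork: Game piece: a two-pronged fork, 52 mm long along its x and 36 mm wide along its y; two prongs 12 mm wide point to +x (outer sides straight and parallel at y = +-18 mm from x = -7 to 20 mm), a round-ended stem to -x; 20 mm thick, laser-cut layers, black below and pale plywood on top. Origin: centre of its underside, z up. The origin is midway along the length. About 25 g.
- bar: Game piece: a straight bar with round ends, 52 mm long along its x, 22 mm wide along its y, with two small black dots; 20 mm thick, laser-cut layers, black below and pale plywood on top. Origin: centre of its underside, z up. About 25 g.
- board_three: Player board lying on the table, 250 mm long along its own y, 90 mm wide along its x: a 4 mm black base with a 4 mm pale plywood frame on top that leaves three square wells, each 70 x 70 mm and 4 mm deep with a black floor, in a row along y; well centres at x = 0, y = -80, 0 and 80 mm. Ribs between wells and the outer rim are 10 mm wide. Origin: centre of the underside; well floors at z = 4 mm, rim top at z = 8 mm. Loose, 240 g.
- board_two: Player board lying on the table, 170 mm long along its own y, 90 mm wide along its x: a 4 mm black base with a 4 mm pale plywood frame on top that leaves two square wells, each 70 x 70 mm and 4 mm deep with a black floor, in a row along y; well centres at x = 0, y = -40 and 40 mm. Ribs between wells and the outer rim are 10 mm wide. Origin: centre of the underside; well floors at z = 4 mm, rim top at z = 8 mm. Loose, 160 g.
- phone: Black phone lying flat, 148 x 72 x 8 mm, long side along its x. Origin: centre of its underside. To be left alone.
- mug: White mug standing upright, 80 mm in diameter, 92 mm high, handle to its +y. Origin: centre of its underside. To be left alone.
- card_box: Closed cardboard box of playing cards lying flat beyond the boards, 66 x 92 x 24 mm along its x, y, z. Origin: centre of its underside. To be left alone.
Mind the look-alikes: they are no part of the job. Leave any blue or red look-alike of the disc alone.

How it is judged:
By the outcome, as a careful person would: the job done as asked, in the order asked, and still so for the second after the job is handed in, with the robot touching nothing.
It also fails if it takes over 102 s, if anything falls off the work surface, if the arm or the gripper's body presses on something with over 40 N, if the wrist force passes 120 N, or if a joint passes its speed limit or range.

## Robot

A 7-joint arm with a two-finger parallel gripper is mounted at the origin on the work surface. World frame = base frame: x ahead of the robot, y to its left, z up, the work surface at z = 0. Lengths are in m, angles in rad, forces in N, time in s.
With the tool pointing down it reaches from about 0.35 to 0.9 m from the base axis. Payload 8.1 kg.
Tool frame: the origin (TCP) lies midway between the tips of the shut fingers; the grasp point (between the pads) lies 19 mm behind it; z points along the fingers, y is the line along which they close (so a half turn about z gives the same grasp; the last joint's range is limited). The gripper opens to 92 mm and grips with 3 to 60 N. Pads are 19 mm wide; open, the fingers measure 130 mm over their backs; the gripper's body (75 mm by 190 mm) begins 47 mm behind the grasp point.
Start: joints at [-1.272, 0.434, 0.025, 1.573, -0.012, 1.134, -0.075], TCP at [0.244, 0.575, 0.227] pointing down, gripper open.
Joint ranges: [-2.62, 2.62], [-0.44, 2.09], [-1.27, 1.32], [0.08, 2.57], [-1.32, 4.46], [0.12, 2], [-2.74, 2.74]. Speed limits (rad/s): [2.22, 2.22, 3.01, 3.01, 3.14, 3.14, 3.14].

## Interface

Orientations are given as a unit quaternion [w, x, y, z].
In Python, from workcell import sense, grab_frame, finish_job gives the robot as it stands.
- The arm moves only by the tool move_arm, never from a script. Its arguments are lists of equal length, an entry for each row: "jaw": the opening in per cent of the stroke, from 0 (shut) to 100 (fully open); "translation": the shift along the tool's x, y, z in mm, a list of three; "rotation": the turn, a rotation vector about the tool's x, y, z in degrees, a list of three. A call has 1 to 12 rows; each row is the pose to reach, as a shift and turn from the pose commanded when the call began, along the tool's axes at that moment; what a row does not reach only later rows make up. A row lasts 1/10 s, in which the tool goes at most 50 mm and 8.59 degrees, less where a joint would pass 70% of its speed; a pose out of reach is approached as far as the arm can. A call with a gripper value outside its range is refused whole. The fingers move at their own pace and stop on an object; "squeeze" is the grip in N (left out, the last holds). Time passes only in rows, so rows that repeat a pose let the fingers close. It gives the time, the measured TCP pose, the force, the opening and the grip force at its end, in the units of the state.
- sense(): the state, without advancing time (a new reading comes with each control period).
- grab_frame(name): name is "scene" or "side" or "wrist"; returns a dict with "pixels" (400x640x3 uint8, red, green, blue), "fx", "fy", "cx", "cy" (pixels), "rvec" (rotation vector, rad) and "tvec" (3), from world to camera coordinates, as OpenCV has them. Camera axes: x right, y down, z forward; pixel columns grow to the right and rows downward; lengths in m; the calibration is good to about 2 mm. A picture is of the moment at which its call begins. There is no depth.
- finish_job(): hands the job in; it is judged then, once.
The state is a dict: "time": time; "joints": joint angles; "qvel": joint speeds; "joint_efforts": joint torques, N m; "position": TCP position; "ee_rot": TCP orientation; "force": force on the tool from outside, world axes, zero at the start; "moment": the same for the moment, N m; "opening": finger opening in m; "grasp_force": force on a finger pad.
Only numpy, scipy, OpenCV 4.12 (cv2) and the standard library are available. Lean on these libraries where they do the work, as an engineer would, in place of code of your own. Each camera call takes 0.05 s, during which the arm holds its last target. There are 200 camera calls.

## Working session

There is one attempt and no reset: what is moved stays moved. The work goes in short steps, Python scripts to look and compute and a tool call to move; the robot and the scene stay as the last step left them, time stands still between calls to the robot, and variables do not carry over. Pictures are saved under pics/ and viewed, at most 15 in all, crops included, and the job is handed in when it is done.

Besides the shell and the picture viewer there is one more tool, called after "Request:" in YAML: its name, and indented under it one key for each argument. move_arm: Moves the arm, as the interface text tells. Its arguments: {"type":"object","properties":{"jaw":{"type":"array","items":{"type":"number"}},"translation":{"type":"array","items":{"type":"array","items":{"type":"number"}}},"rotation":{"type":"array","items":{"type":"array","items":{"type":"number"}}},"squeeze":{"type":"number"}},"required":["jaw","translation","rotation"]}

```bash
mkdir -p pics; cat > h.py <<'E'
import numpy as np, cv2
from workcell import sense, grab_frame, finish_job
def cam(f):
    R=cv2.Rodrigues(np.array(f["rvec"],float))[0]; t=np.array(f["tvec"],float); return R,t
def ray(f,u,v,z):
    R,t=cam(f); d=R.T@np.array([(u-f["cx"])/f["fx"],(v-f["cy"])/f["fy"],1]); o=-R.T@t
    return o+d*(z-o[2])/d[2]
def proj(f,p):
    R,t=cam(f); c=R@np.array(p,float)+t; return np.array([c[0]/c[2]*f["fx"]+f["cx"],c[1]/c[2]*f["fy"]+f["cy"]])
def save(f,name,crop=None,s=1):
    im=f["pixels"][:,:,::-1]
    if crop: x0,y0,x1,y1=crop; im=im[y0:y1,x0:x1]
    cv2.imwrite("pics/"+name,cv2.resize(im,None,fx=s,fy=s,interpolation=cv2.INTER_CUBIC))
E
python3 - <<'E'
from h import *
import pickle
for n in ["scene","side","wrist"]:
    f=grab_frame(n); pickle.dump(f,open(n+"0.pkl","wb")); save(f,n+"0.png",None,1.25)
    R,t=cam(f); print(n,f["fx"],-R.T@t,R[2])
print(sense())
E
```

```text
scene 408.9331372465239 [ 0.94045842 -0.37600828  0.92096248] [-0.35960485  0.3577473  -0.86180115]
side 424.6805207213456 [-0.0180252   0.92799568  0.74146012] [ 0.46210545 -0.71219019 -0.52843513]
wrist 324.061424833206 [0.16932326 0.60636886 0.38432429] [ 0.27426853 -0.11817843 -0.95436399]
{'time': 0.15, 'joints': array([-1.27162463,  0.43506158,  0.02499703,  1.57382117, -0.01159996,
        1.13397766, -0.07509707]), 'qvel': array([ 0.00078003, -0.00200082, -0.00059905, -0.00259777,  0.00142333,
       -0.0003031 ,  0.00031227]), 'joint_efforts': array([ 2.51622027e-03, -6.68263221e+01,  9.86153260e-01, -3.14699435e+01,
       -6.06108061e-02,  3.94450338e-02,  8.77864659e-05]), 'position': array([0.2443233 , 0.57489083, 0.22615224]), 'ee_rot': array([-5.58874330e-05,  1.99579439e-01,  9.79881489e-01, -5.58582988e-04]), 'force': array([ 0.15490233,  0.16746917, -0.75539879]), 'moment': array([ 0.00536059, -0.00043367,  0.04449547]), 'grasp_force': 0.0, 'opening': 0.09193896759265574}
```

View pics/scene0.png

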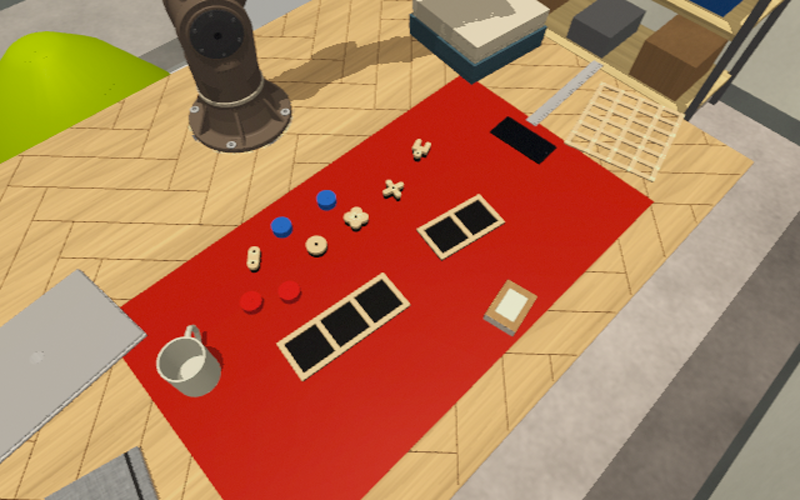

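View pics/side0.png

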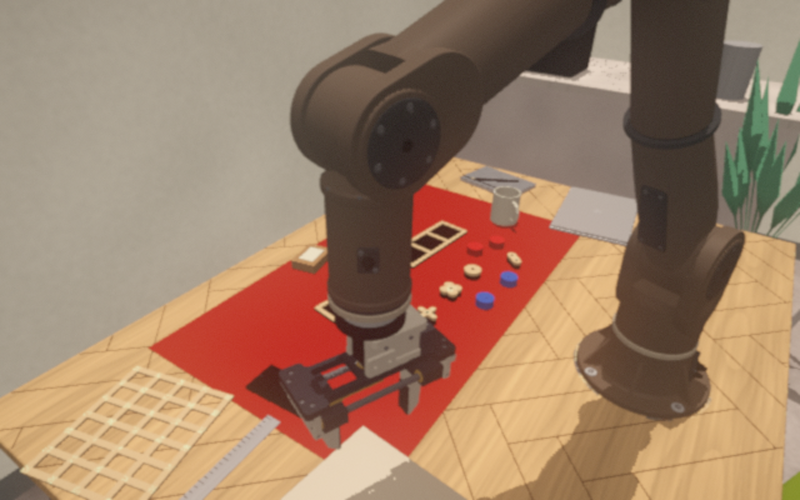

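The scene (800x500) shows the fork (421,148), cross (393,188), flower (356,217), plywood disc (316,244) and bar (254,258). The blue discs are at (281,226) and (326,199), and the red ones at (251,301) and (289,290). Board_two is at (461,226), board_three at (343,325), the phone at (523,139), the mug at (188,360) and the cards at (510,306). The side view shows the open gripper above the phone end of the mat. Of the disc candidates, only the pale one with the dot at (316,244) fits the description. I'll take a close crop to check it and get the poses.

```bash
python3 - <<'E'
from h import *
import pickle
f=pickle.load(open("scene0.pkl","rb"))
save(f,"crop0.png",(185,100,365,235),4.4)
for n,u,v in [("fork",421,148),("cross",393,187),("flower",356,216),("disc",316,243),("bar",254,256),("blue1",281,225),("blue2",326,197)]:
    print(n,ray(f,u/1.25,v/1.25,.02).round(3))
for n,c,zz in [("b2",[(417,230),(479,195),(504,222),(443,259)],.008),("b3",[(277,346),(384,274),(409,303),(303,380)],.008),("mug",[(188,345)],.092),("cards",[(510,305)],.024),("phone",[(523,139)],.008)]:
    P=np.array([ray(f,u/1.25,v/1.25,zz) for u,v in c]); print(n,P.round(3).tolist(),P.mean(0).round(3))
E
```

```text
fork [0.393 0.236 0.02 ]
cross [0.432 0.11  0.02 ]
flower [ 0.435 -0.001  0.02 ]
disc [ 0.429 -0.106  0.02 ]
bar [ 0.367 -0.217  0.02 ]
blue1 [ 0.344 -0.132  0.02 ]
blue2 [ 0.352 -0.016  0.02 ]
b2 [[0.544, 0.075, 0.008], [0.572, 0.241, 0.008], [0.658, 0.227, 0.008], [0.632, 0.064, 0.008]] [0.601 0.152 0.008]
b3 [[0.549, -0.298, 0.008], [0.574, -0.049, 0.008], [0.655, -0.057, 0.008], [0.633, -0.303, 0.008]] [ 0.603 -0.177  0.008]
mug [[0.48, -0.414, 0.092]] [ 0.48  -0.414  0.092]
cards [[0.797, 0.076, 0.024]] [0.797 0.076 0.024]
phone [[0.533, 0.444, 0.008]] [0.533 0.444 0.008]
```

View pics/crop0.png

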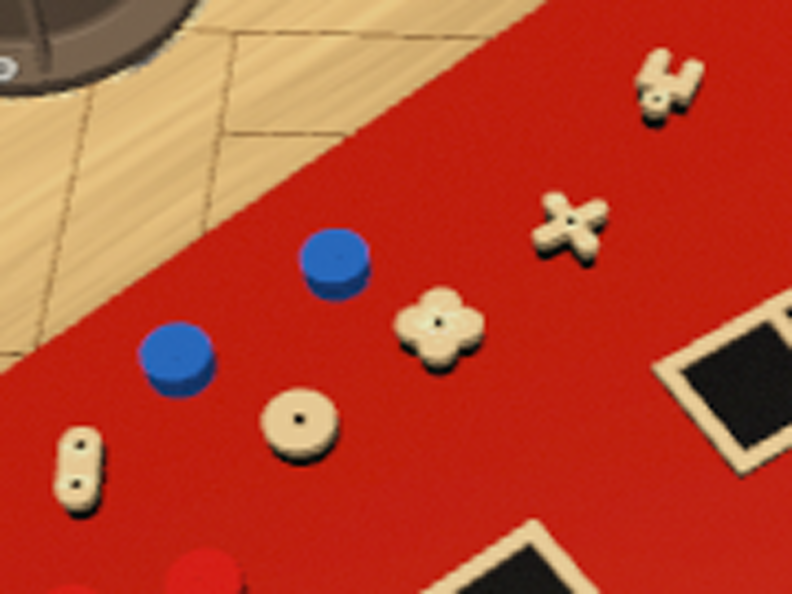

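View pics/wrist0.png

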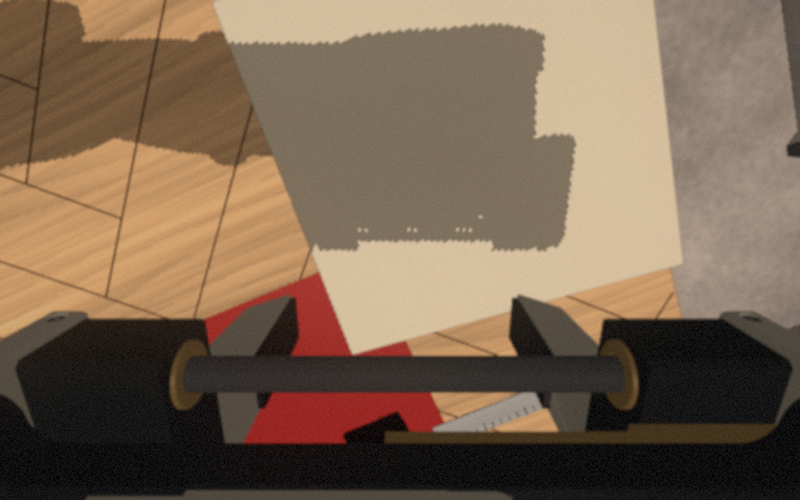

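The crop shows all five pieces lying plywood side up. The black dots are at: disc (299,418), flower (438,322), cross (570,220), bar (80,444) and (76,484), and the fork stem near (657,98). The disc choice holds up: it is pale with a black dot, and the blue and red ones are distractors. The wrist view shows only a sheet of paper, the table and the fingers. Next I'll rectify the view onto the top plane to get orientations.

```bash
python3 - <<'E'
from h import *
import pickle
f=pickle.load(open("scene0.pkl","rb"))
# top-down at z=.02: col=(0.27-y)*1500, row=(x-.33)*1500 
X=[(.33,.27),(.33,-.26),(.48,-.26),(.48,.27)]
src=np.float32([proj(f,(x,y,.02)) for x,y in X]); dst=np.float32([((.27-y)*1500,(x-.33)*1500) for x,y in X])
im=cv2.warpPerspective(f["pixels"],cv2.getPerspectiveTransform(src,dst),(795,225),flags=cv2.INTER_CUBIC)
g=im[:,:,1].astype(int); m=((g>110)&(im[:,:,0]>150)).astype(np.uint8)
cs,_=cv2.findContours(m,cv2.RETR_EXTERNAL,cv2.CHAIN_APPROX_NONE)
o=cv2.resize(im,(795,225))[:,:,::-1].copy()
for c in cs:
    if cv2.contourArea(c)<600: continue
    (u,v),(w,h),a=cv2.minAreaRect(c); M=cv2.moments(c); 
    print("box centre",round(v/1500+.33,4),round(.27-u/1500,4),"size mm",round(w/1.5,1),round(h/1.5,1),"ang",round(a,1),"centroid",round(M['m01']/M['m00']/1500+.33,4),round(.27-M['m10']/M['m00']/1500,4))
cv2.drawContours(o,cs,-1,(0,255,0),1)
cv2.imwrite("pics/top.png",np.vstack([o,im[:,:,::-1]]))
E
```

```text
box centre 0.4346 -0.0027 size mm 46.1 45.9 ang 1.7 centroid 0.4345 -0.0027
box centre 0.43 -0.108 size mm 44.0 42.7 ang 90.0 centroid 0.43 -0.1079
box centre 0.4324 0.1091 size mm 42.7 42.3 ang 33.3 centroid 0.4326 0.109
box centre 0.3907 0.2347 size mm 54.5 39.0 ang 22.6 centroid 0.3901 0.2365
box centre 0.3674 -0.2207 size mm 54.2 24.7 ang 49.4 centroid 0.367 -0.2203
```

View pics/top.png

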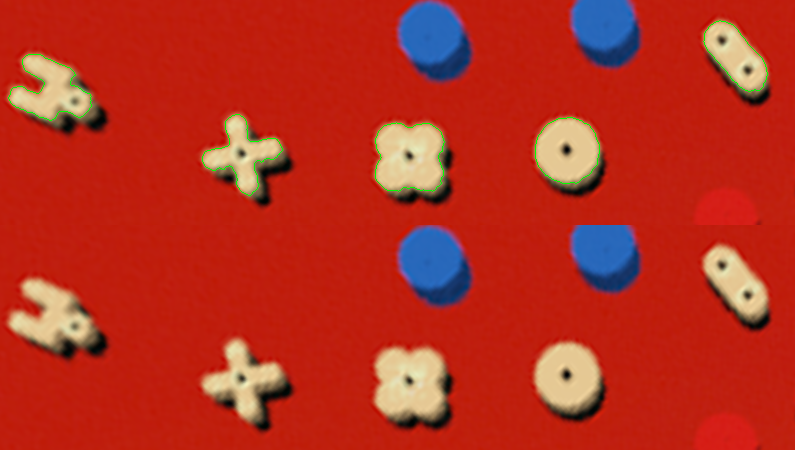

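The rectified top view gives sizes that match the descriptions, about 2 mm over from blur. The cross is at (242,153), flower (409,155), disc (567,149), bar (735,60) and fork (55,90), prongs to the upper left. Next I'll compute the move to the cross arm.

```bash
cat >> h.py <<'E'
from scipy.spatial.transform import Rotation as Ro
def Rdes(psi):
    a=np.radians(psi); y=np.array([np.cos(a),np.sin(a),0]); z=np.array([0,0,-1.]); return Ro.from_matrix(np.c_[np.cross(y,z),y,z])
def plan(*wps):  # (x,y,z,psi) world m, deg
    s=sense(); q=s["ee_rot"]; R=Ro.from_quat([q[1],q[2],q[3],q[0]]); p=s["position"]
    y=R.apply([0,1,0]); psi=np.degrees(np.arctan2(y[1],y[0])); print("t",round(s["time"],2),"now",p.round(4),"psi",round(psi,1),"open",round(s["opening"],4),"grip",round(s["grasp_force"],1))
    for w in wps: print(w,"->",(R.inv().apply(np.array(w[:3])-p)*1000).round(1),np.degrees((R.inv()*Rdes(w[3])).as_rotvec()).round(1))
E
python3 - <<'E'
from h import *
plan((.452,.105,.12,79),(.452,.105,.06,79))
E
```

```text
t 0.15 now [0.2443 0.5749 0.2262] psi 67.0 open 0.0919 grip 0.0
(0.452, 0.105, 0.12, 79) -> [-374.9 -351.1  106.6] [ -0.1  -0.  -12. ]
(0.452, 0.105, 0.06, 79) -> [-374.9 -351.   166.6] [ -0.1  -0.  -12. ]
```

Request:
move_arm:
  jaw: [60,60,60,60,60,60,60,60,60,60,60,60]
  translation:
    - [-375,-351,106]
    - [-375,-351,106]
    - [-375,-351,106]
    - [-375,-351,106]
    - [-375,-351,106]
    - [-375,-351,106]
    - [-375,-351,106]
    - [-375,-351,106]
    - [-375,-351,106]
    - [-375,-351,106]
    - [-375,-351,106]
    - [-375,-351,106]
  rotation:
    - [0,0,-6]
    - [0,0,-12]
    - [0,0,-12]
    - [0,0,-12]
    - [0,0,-12]
    - [0,0,-12]
    - [0,0,-12]
    - [0,0,-12]
    - [0,0,-12]
    - [0,0,-12]
    - [0,0,-12]
    - [0,0,-12]

```text
time: 1.35
position: [0.453, 0.1013, 0.12]
ee_rot: [-0.0, 0.099, 0.995, -0.001]
force: [-0.3, 0.1, -0.8]
opening: 0.0553
grasp_force: 0.0
```

```bash
python3 - <<'E'
from h import *
plan((.452,.105,.12,79),(.452,.105,.03,79),(.452,.105,.006,79))
f=grab_frame("wrist"); save(f,"w1.png",None,1.25)
for p in [(.4324,.109,.02),(.452,.105,.02)]: print(proj(f,p)*1.25)
E
```

```text
t 1.35 now [0.453  0.1013 0.12  ] psi 78.6 open 0.0553 grip 0.0
(0.452, 0.105, 0.12, 79) -> [1.8 3.4 0. ] [-0.1 -0.  -0.4]
(0.452, 0.105, 0.03, 79) -> [ 1.7  3.6 90. ] [-0.1 -0.  -0.4]
(0.452, 0.105, 0.006, 79) -> [  1.7   3.7 114. ] [-0.1 -0.  -0.4]
[409.6998034 216.4896587]
[409.53778241 245.77798556]
```

View pics/w1.png

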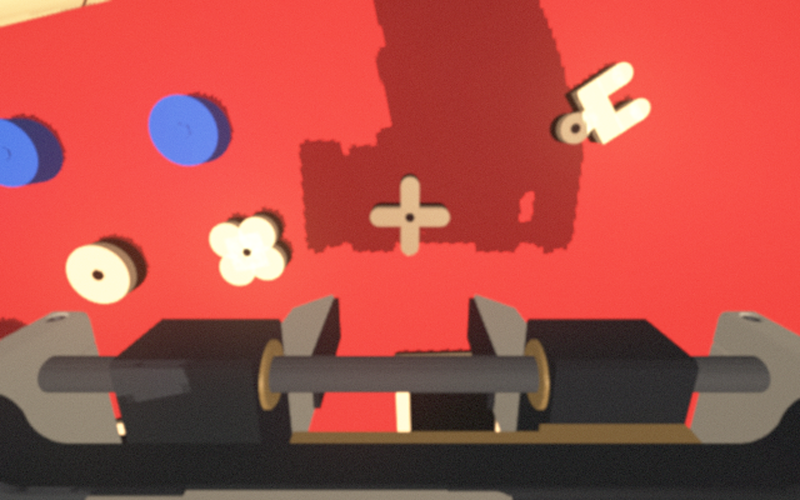

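The wrist view shows the cross at (410,217), within a pixel of where my estimate projects, and aligned with the jaws.

```bash
python3 - <<'E'
from h import *
plan((.452,.105,.12,79),(.452,.105,.006,79))
E
```

```text
t 1.4 now [0.4525 0.1037 0.1204] psi 78.7 open 0.055 grip 0.0
(0.452, 0.105, 0.12, 79) -> [0.7 1.2 0.4] [-0.  -0.  -0.3]
(0.452, 0.105, 0.006, 79) -> [  0.7   1.3 114.4] [-0.  -0.  -0.3]
```

Request:
move_arm:
  jaw: [40,40,40,40,40,40,0,0,0,0,0,0]
  translation:
    - [0,0,40]
    - [0,0,80]
    - [0,0,100]
    - [0,0,110]
    - [0,0,114]
    - [0,0,114]
    - [0,0,114]
    - [0,0,114]
    - [0,0,114]
    - [0,0,114]
    - [0,0,114]
    - [0,0,114]
  rotation:
    - [0,0,0]
    - [0,0,0]
    - [0,0,0]
    - [0,0,0]
    - [0,0,0]
    - [0,0,0]
    - [0,0,0]
    - [0,0,0]
    - [0,0,0]
    - [0,0,0]
    - [0,0,0]
    - [0,0,0]
  squeeze: 15

```text
time: 2.6
position: [0.4527, 0.1056, 0.0072]
ee_rot: [0.0, 0.096, 0.995, 0.0]
force: [-1.5, 0.3, 5.7]
opening: 0.0115
grasp_force: 15.0
```

```bash
python3 - <<'E'
from h import *
# well (0.611,-0.097): tool = well + 20mm*B
plan((.452,.105,.11,79),(.631,-.101,.11,79),(.631,-.101,.011,79))
E
```

```text
t 2.6 now [0.4527 0.1056 0.0072] psi 79.0 open 0.0115 grip 15.0
(0.452, 0.105, 0.11, 79) -> [   0.5   -0.7 -102.8] [ 0.  0. -0.]
(0.631, -0.101, 0.11, 79) -> [-214.7 -168.6 -102.7] [ 0.  0. -0.]
(0.631, -0.101, 0.011, 79) -> [-214.6 -168.7   -3.7] [ 0.  0. -0.]
```

Request:
move_arm:
  jaw: [0,0,0,0,0,0,0,0,0,0,0,0]
  translation:
    - [0,0,-20]
    - [0,0,-60]
    - [0,0,-103]
    - [-30,-24,-103]
    - [-65,-50,-103]
    - [-97,-76,-103]
    - [-130,-102,-103]
    - [-160,-126,-103]
    - [-190,-149,-103]
    - [-214,-168,-103]
    - [-214,-168,-103]
    - [-214,-168,-103]
  rotation:
    - [0,0,0]
    - [0,0,0]
    - [0,0,0]
    - [0,0,0]
    - [0,0,0]
    - [0,0,0]
    - [0,0,0]
    - [0,0,0]
    - [0,0,0]
    - [0,0,0]
    - [0,0,0]
    - [0,0,0]

```text
time: 3.8
position: [0.6298, -0.1008, 0.1092]
ee_rot: [-0.0, 0.097, 0.995, 0.0]
force: [-0.2, 0.3, -0.9]
opening: 0.0119
grasp_force: 15.0
```

```bash
python3 - <<'E'
from h import *
f=grab_frame("wrist"); save(f,"w2.png",None,1.25)
g=grab_frame("scene")
print(sense()["force"],sense()["opening"])
plan((.631,-.101,.11,79),(.631,-.101,.011,79))
for q in [(.611,-.097),(.603,-.177),(.595,-.257)]: print(q,proj(f,q+(.004,))*1.25,proj(g,q+(.004,)))
E
```

```text
[0.75096977 0.92925847 0.2290042 ] 0.011815640732801351
t 3.9 now [ 0.6294 -0.099   0.1095] psi 79.0 open 0.0118 grip 15.0
(0.631, -0.101, 0.11, 79) -> [-1.9 -1.6 -0.5] [ 0.  -0.1  0. ]
(0.631, -0.101, 0.011, 79) -> [-2.  -1.7 98.5] [ 0.  -0.1  0. ]
(0.611, -0.097) [404.20646856 218.59989057] [303.1453286  241.39417169]
(0.603, -0.177) [285.1815353  229.77111816] [276.36190431 259.93285948]
(0.595, -0.257) [168.11207453 240.75881255] [248.13761602 279.46887039]
```

View pics/w2.png

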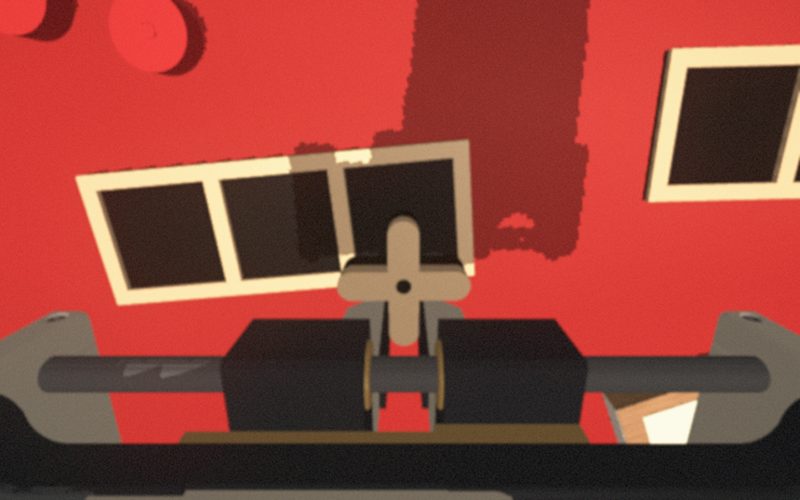

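The wrist view shows the cross level in the grip at (404,287), with the target well centred near (404,214), which agrees with the board fit. Lowering now.

Request:
move_arm:
  jaw: [0,0,0,0,0,0,0,35,35,35,35,35]
  translation:
    - [-1,-1,40]
    - [-1,-1,75]
    - [-1,-1,90]
    - [-1,-1,95]
    - [-1,-1,98]
    - [-1,-1,98]
    - [-1,-1,98]
    - [-1,-1,98]
    - [-1,-1,98]
    - [-1,-1,98]
    - [-1,-1,60]
    - [-1,-1,10]
  rotation:
    - [0,0,0]
    - [0,0,0]
    - [0,0,0]
    - [0,0,0]
    - [0,0,0]
    - [0,0,0]
    - [0,0,0]
    - [0,0,0]
    - [0,0,0]
    - [0,0,0]
    - [0,0,0]
    - [0,0,0]

```text
time: 5.1
position: [0.6289, -0.1012, 0.0984]
ee_rot: [-0.003, 0.096, 0.995, -0.0]
force: [1.7, 0.5, 0.4]
opening: 0.032
grasp_force: 0.0
```

```bash
python3 - <<'E'
from h import *
# command end approx (.631,-.101,.10)
plan((.4346,-.0027,.11,88),(.4346,-.0027,.006,88))
E
```

```text
t 5.1 now [ 0.6289 -0.1012  0.0984] psi 79.0 open 0.032 grip 0.0
(0.4346, -0.0027, 0.11, 88) -> [209.6  59.5 -10.5] [-0.  -0.3 -9. ]
(0.4346, -0.0027, 0.006, 88) -> [209.1  59.6  93.5] [-0.  -0.3 -9. ]
```

Request:
move_arm:
  jaw: [75,75,75,75,75,75,75,75,75]
  translation:
    - [40,11,-10]
    - [85,24,-10]
    - [125,36,-10]
    - [165,47,-10]
    - [195,55,-10]
    - [209,59,-10]
    - [209,59,-10]
    - [209,59,-10]
    - [209,59,-10]
  rotation:
    - [0,0,-2]
    - [0,0,-4]
    - [0,0,-6]
    - [0,0,-8]
    - [0,0,-9]
    - [0,0,-9]
    - [0,0,-9]
    - [0,0,-9]
    - [0,0,-9]

```text
time: 6.0
position: [0.4388, -0.0042, 0.1099]
ee_rot: [0.001, 0.018, 1.0, -0.0]
force: [-0.4, -0.7, -0.7]
opening: 0.0689
grasp_force: 0.0
```

```bash
python3 - <<'E'
from h import *
f=grab_frame("wrist"); save(f,"w3.png",None,1.25)
plan((.4346,-.0027,.11,88),(.4346,-.0027,.006,88))
print(proj(f,(.4346,-.0027,.02))*1.25)
E
```

```text
t 6.05 now [ 0.4385 -0.0042  0.1098] psi 87.9 open 0.0687 grip 0.0
(0.4346, -0.0027, 0.11, 88) -> [ 4.   1.3 -0.2] [-0.   0.1 -0.1]
(0.4346, -0.0027, 0.006, 88) -> [  4.1   1.4 103.8] [-0.   0.1 -0.1]
[406.09384004 246.60160008]
```

View pics/w3.png

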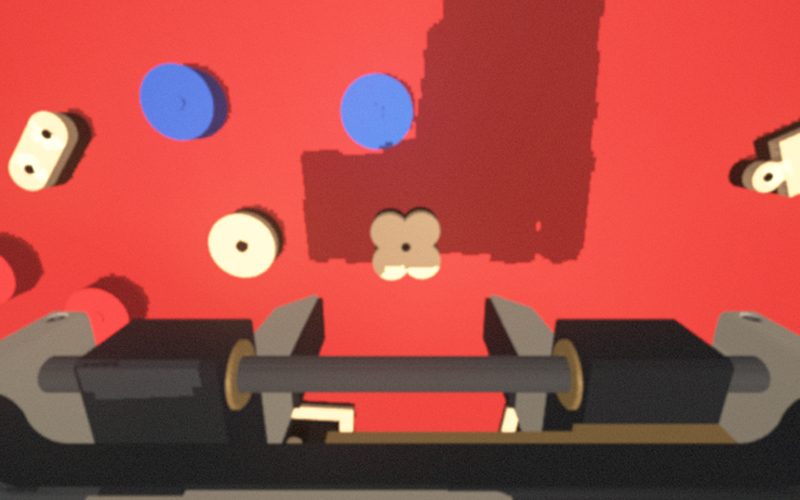

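The flower is at (405,246), exactly where predicted, with its lobes square to the jaws.

Request:
move_arm:
  jaw: [75,75,75,75,75,75,0,0,0,0,0,0]
  translation:
    - [4,1,40]
    - [4,1,75]
    - [4,1,92]
    - [4,1,100]
    - [4,1,103]
    - [4,1,103]
    - [4,1,103]
    - [4,1,103]
    - [4,1,103]
    - [4,1,103]
    - [4,1,103]
    - [4,1,103]
  rotation:
    - [0,0,0]
    - [0,0,0]
    - [0,0,0]
    - [0,0,0]
    - [0,0,0]
    - [0,0,0]
    - [0,0,0]
    - [0,0,0]
    - [0,0,0]
    - [0,0,0]
    - [0,0,0]
    - [0,0,0]
  squeeze: 15

```text
time: 7.25
position: [0.4335, -0.0024, 0.0071]
ee_rot: [0.0, 0.018, 1.0, 0.0]
force: [-0.7, -0.1, 7.3]
opening: 0.0433
grasp_force: 14.7
```

```bash
python3 - <<'E'
from h import *
print(sense()["force"])
plan((.603,-.179,.11,88),(.603,-.179,.011,88))
E
```

```text
[-0.72397914 -0.10806082  7.34339712]
t 7.25 now [ 0.4335 -0.0024  0.0071] psi 88.0 open 0.0433 grip 14.7
(0.603, -0.179, 0.11, 88) -> [-175.7 -170.5 -102.8] [ 0.  0. -0.]
(0.603, -0.179, 0.011, 88) -> [-175.6 -170.5   -3.8] [ 0.  0. -0.]
```

Request:
move_arm:
  jaw: [70,70,70,70]
  translation:
    - [0,0,0]
    - [0,0,0]
    - [0,0,0]
    - [0,0,0]
  rotation:
    - [0,0,0]
    - [0,0,0]
    - [0,0,0]
    - [0,0,0]

```text
time: 7.65
position: [0.4331, -0.0025, 0.0067]
ee_rot: [-0.0, 0.018, 1.0, 0.0]
force: [0.3, 0.8, -0.1]
opening: 0.0639
grasp_force: 0.0
```

Request:
move_arm:
  jaw: [70,70,0,0,0,0,0,0]
  translation:
    - [0,0,-4]
    - [0,0,-4]
    - [0,0,-4]
    - [0,0,-4]
    - [0,0,-4]
    - [0,0,-4]
    - [0,0,-4]
    - [0,0,-4]
  rotation:
    - [0,0,0]
    - [0,0,0]
    - [0,0,0]
    - [0,0,0]
    - [0,0,0]
    - [0,0,0]
    - [0,0,0]
    - [0,0,0]

```text
time: 8.45
position: [0.4331, -0.0025, 0.0107]
ee_rot: [-0.0, 0.018, 1.0, 0.0]
force: [0.6, 0.4, 0.5]
opening: 0.0435
grasp_force: 14.8
```

```bash
python3 - <<'E'
from h import *
plan((.603,-.179,.11,88),(.603,-.179,.015,88))
E
```

```text
t 8.45 now [ 0.4331 -0.0025  0.0107] psi 88.0 open 0.0435 grip 14.8
(0.603, -0.179, 0.11, 88) -> [-176.  -170.4  -99.3] [ 0. -0. -0.]
(0.603, -0.179, 0.015, 88) -> [-176.  -170.4   -4.3] [ 0. -0. -0.]
```

Request:
move_arm:
  jaw: [0,0,0,0,0,0,0,0,0,0,0,0]
  translation:
    - [0,0,-20]
    - [0,0,-60]
    - [0,0,-99]
    - [-25,-24,-99]
    - [-50,-48,-99]
    - [-75,-73,-99]
    - [-100,-97,-99]
    - [-125,-121,-99]
    - [-150,-145,-99]
    - [-170,-165,-99]
    - [-176,-170,-99]
    - [-176,-170,-99]
  rotation:
    - [0,0,0]
    - [0,0,0]
    - [0,0,0]
    - [0,0,0]
    - [0,0,0]
    - [0,0,0]
    - [0,0,0]
    - [0,0,0]
    - [0,0,0]
    - [0,0,0]
    - [0,0,0]
    - [0,0,0]

```text
time: 9.65
position: [0.6031, -0.1795, 0.1092]
ee_rot: [-0.0, 0.018, 1.0, -0.0]
force: [0.4, 0.8, -0.3]
opening: 0.043
grasp_force: 14.8
```

```bash
python3 - <<'E'
from h import *
f=grab_frame("wrist"); save(f,"w4.png",None,1.25)
plan((.603,-.179,.11,88),(.603,-.179,.015,88))
print([proj(f,q+(.004,))*1.25 for q in [(.611,-.097),(.603,-.177),(.595,-.257)]])
E
```

```text
t 9.7 now [ 0.6025 -0.1782  0.1092] psi 88.0 open 0.0432 grip 14.8
(0.603, -0.179, 0.11, 88) -> [-0.6 -0.7 -0.8] [ 0.  -0.1 -0. ]
(0.603, -0.179, 0.015, 88) -> [-0.7 -0.8 94.2] [ 0.  -0.1 -0. ]
[array([524.86342537, 252.70758823]), array([407.63581779, 245.84704208]), array([289.1328183 , 238.91185579])]
```

View pics/w4.png

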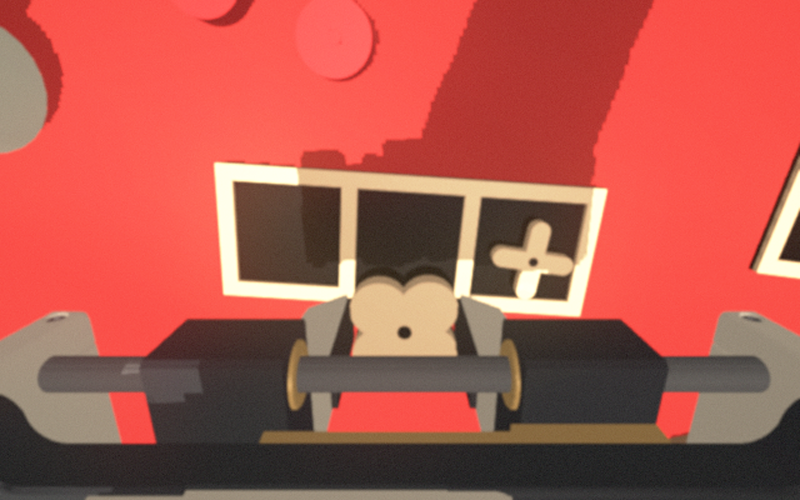

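The wrist view shows the cross in the right-hand well at (533,262). The held flower is at (404,332) and the middle well is centred at about (408,241). I'll check the cross offset numerically before lowering.

```bash
python3 - <<'E'
from h import *
f=grab_frame("wrist")
print("cross",ray(f,533/1.25,262/1.25,.024))
for n,c in [("w3",[(481,197),(587,204),(573,305),(470,297)]),("w1",[(235,182),(341,188),(337,288),(239,281)]),("w2top",[(358,190),(464,196)])]:
    P=np.array([ray(f,u/1.25,v/1.25,.008) for u,v in c]); print(n,P.round(4)[:,:2].tolist(),P.mean(0).round(4))
plan((.6005,-.178,.11,88),(.6005,-.178,.015,88))
E
```

```text
cross [ 0.60989675 -0.09618567  0.024     ]
w3 [[0.5698, -0.1271], [0.577, -0.0582], [0.6489, -0.061], [0.64, -0.1334]] [ 0.6089 -0.0949  0.008 ]
w1 [[0.5543, -0.2844], [0.5606, -0.217], [0.6297, -0.2256], [0.622, -0.2926]] [ 0.5917 -0.2549  0.008 ]
w2top [[0.5623, -0.2062], [0.5688, -0.1381]] [ 0.5655 -0.1722  0.008 ]
t 9.75 now [ 0.6022 -0.1775  0.1093] psi 88.0 open 0.0433 grip 14.8
(0.6005, -0.178, 0.11, 88) -> [ 1.7 -0.6 -0.7] [ 0.1 -0.1  0. ]
(0.6005, -0.178, 0.015, 88) -> [ 1.6 -0.7 94.3] [ 0.1 -0.1  0. ]
```

Request:
move_arm:
  jaw: [0,0,0,0,0,0,0,62,62,62,62,62]
  translation:
    - [2,1,40]
    - [2,1,75]
    - [2,1,88]
    - [2,1,92]
    - [2,1,94]
    - [2,1,94]
    - [2,1,94]
    - [2,1,94]
    - [2,1,94]
    - [2,1,94]
    - [2,1,60]
    - [2,1,10]
  rotation:
    - [0,0,0]
    - [0,0,0]
    - [0,0,0]
    - [0,0,0]
    - [0,0,0]
    - [0,0,0]
    - [0,0,0]
    - [0,0,0]
    - [0,0,0]
    - [0,0,0]
    - [0,0,0]
    - [0,0,0]

```text
time: 10.95
position: [0.5989, -0.1769, 0.098]
ee_rot: [-0.003, 0.018, 1.0, 0.001]
force: [0.5, -0.6, 0.3]
opening: 0.0568
grasp_force: 0.0
```

```bash
python3 - <<'E'
from h import *
plan((.43,-.108,.11,88),(.43,-.108,.01,88))
E
```

```text
t 10.95 now [ 0.5989 -0.1769  0.098 ] psi 88.0 open 0.0568 grip 0.0
(0.43, -0.108, 0.11, 88) -> [171.3  62.9 -10.9] [ 0.1 -0.3 -0. ]
(0.43, -0.108, 0.01, 88) -> [170.7  62.8  89.1] [ 0.1 -0.3 -0. ]
```

Now the disc, which looks the same from any direction, so I'll descend in the same call.

Request:
move_arm:
  jaw: [75,75,75,75,75,75,75,75,75,75,75,75]
  translation:
    - [40,15,-10]
    - [80,29,-10]
    - [115,42,-10]
    - [145,53,-10]
    - [165,60,-10]
    - [172,63,-10]
    - [172,63,-10]
    - [172,63,30]
    - [172,63,65]
    - [172,63,82]
    - [172,63,89]
    - [172,63,89]
  rotation:
    - [0,0,0]
    - [0,0,0]
    - [0,0,0]
    - [0,0,0]
    - [0,0,0]
    - [0,0,0]
    - [0,0,0]
    - [0,0,0]
    - [0,0,0]
    - [0,0,0]
    - [0,0,0]
    - [0,0,0]

```text
time: 12.15
position: [0.4321, -0.1089, 0.01]
ee_rot: [-0.0, 0.018, 1.0, -0.0]
force: [-0.5, 0.7, -0.5]
opening: 0.0691
grasp_force: 0.0
```

```bash
python3 - <<'E'
from h import *
plan((.43,-.108,.01,88))
E
```

```text
t 12.15 now [ 0.4321 -0.1089  0.01  ] psi 88.0 open 0.0691 grip 0.0
(0.43, -0.108, 0.01, 88) -> [2.1 0.8 0. ] [-0. -0. -0.]
```

Request:
move_arm:
  jaw: [75,75,0,0,0,0,0,0]
  translation:
    - [2,1,0]
    - [2,1,0]
    - [2,1,0]
    - [2,1,0]
    - [2,1,0]
    - [2,1,0]
    - [2,1,0]
    - [2,1,0]
  rotation:
    - [0,0,0]
    - [0,0,0]
    - [0,0,0]
    - [0,0,0]
    - [0,0,0]
    - [0,0,0]
    - [0,0,0]
    - [0,0,0]

```text
time: 12.95
position: [0.4296, -0.1074, 0.0109]
ee_rot: [0.0, 0.018, 1.0, 0.0]
force: [-0.7, 0.2, 5.1]
opening: 0.0411
grasp_force: 15.0
```

```bash
python3 - <<'E'
from h import *
plan((.592,-.255,.11,88),(.592,-.255,.0145,88))
E
```

```text
t 12.95 now [ 0.4296 -0.1074  0.0109] psi 88.0 open 0.0411 grip 15.0
(0.592, -0.255, 0.11, 88) -> [-167.5 -141.8  -99.1] [ 0.  0. -0.]
(0.592, -0.255, 0.0145, 88) -> [-167.5 -141.8   -3.6] [ 0.  0. -0.]
```

Request:
move_arm:
  jaw: [0,0,0,0,0,0,0,0,0,0,0,0]
  translation:
    - [0,0,-20]
    - [0,0,-60]
    - [0,0,-99]
    - [-25,-21,-99]
    - [-50,-42,-99]
    - [-75,-63,-99]
    - [-100,-85,-99]
    - [-125,-106,-99]
    - [-150,-127,-99]
    - [-168,-142,-99]
    - [-168,-142,-99]
    - [-168,-142,-99]
  rotation:
    - [0,0,0]
    - [0,0,0]
    - [0,0,0]
    - [0,0,0]
    - [0,0,0]
    - [0,0,0]
    - [0,0,0]
    - [0,0,0]
    - [0,0,0]
    - [0,0,0]
    - [0,0,0]
    - [0,0,0]

```text
time: 14.15
position: [0.5917, -0.2552, 0.109]
ee_rot: [-0.001, 0.018, 1.0, 0.0]
force: [-1.1, -0.3, -0.2]
opening: 0.0416
grasp_force: 15.0
```

```bash
python3 - <<'E'
from h import *
f=grab_frame("wrist"); save(f,"w5.png",None,1.25)
plan((.592,-.255,.11,88),(.592,-.255,.0145,88))
print(proj(f,(.592,-.255,.004))*1.25,proj(f,(.6005,-.177,.024))*1.25)
E
```

```text
t 14.2 now [ 0.5915 -0.2546  0.1091] psi 88.0 open 0.0415 grip 15.0
(0.592, -0.255, 0.11, 88) -> [-0.5 -0.4 -0.9] [ 0.  -0.1 -0. ]
(0.592, -0.255, 0.0145, 88) -> [-0.7 -0.5 94.6] [ 0.  -0.1 -0. ]
[404.16480281 246.71149813] [526.96503509 264.28915915]
```

View pics/w5.png

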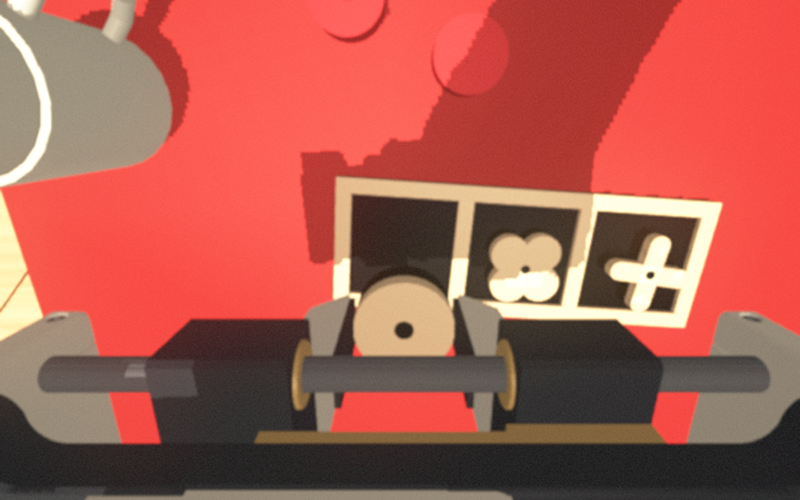

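The flower sits inside its well at (525,268) and the cross at (650,275). The held disc is over the empty left well, centred at about (404,246). Lowering.

Request:
move_arm:
  jaw: [0,0,0,0,0,0,0,62,62,62,62,62]
  translation:
    - [0,0,40]
    - [0,0,75]
    - [0,0,88]
    - [0,0,92]
    - [0,0,94]
    - [0,0,94]
    - [0,0,94]
    - [0,0,94]
    - [0,0,94]
    - [0,0,94]
    - [0,0,60]
    - [0,0,10]
  rotation:
    - [0,0,0]
    - [0,0,0]
    - [0,0,0]
    - [0,0,0]
    - [0,0,0]
    - [0,0,0]
    - [0,0,0]
    - [0,0,0]
    - [0,0,0]
    - [0,0,0]
    - [0,0,0]
    - [0,0,0]

```text
time: 15.4
position: [0.5902, -0.2543, 0.0979]
ee_rot: [-0.003, 0.018, 1.0, 0.001]
force: [2.1, -1.2, 0.9]
opening: 0.0571
grasp_force: 0.0
```

```bash
python3 - <<'E'
from h import *
plan((.388,.24,.11,22.6),(.388,.24,.01,22.6))
E
```

```text
t 15.4 now [ 0.5902 -0.2543  0.0979] psi 88.0 open 0.0571 grip 0.0
(0.388, 0.24, 0.11, 22.6) -> [219.5 486.9 -10. ] [-0.1 -0.4 65.4]
(0.388, 0.24, 0.01, 22.6) -> [219.  486.7  90. ] [-0.1 -0.4 65.4]
```

Request:
move_arm:
  jaw: [72,72,72,72,72,72,72,72,72,72,72,72]
  translation:
    - [10,23,-12]
    - [29,64,-12]
    - [48,106,-12]
    - [67,148,-12]
    - [86,190,-12]
    - [105,232,-12]
    - [124,274,-12]
    - [143,316,-12]
    - [162,358,-12]
    - [181,400,-12]
    - [200,442,-12]
    - [219,487,-12]
  rotation:
    - [0,0,5]
    - [0,0,11]
    - [0,0,17]
    - [0,0,23]
    - [0,0,29]
    - [0,0,35]
    - [0,0,41]
    - [0,0,47]
    - [0,0,53]
    - [0,0,59]
    - [0,0,65]
    - [0,0,65]

```text
time: 16.6
position: [0.3899, 0.2407, 0.1121]
ee_rot: [0.0, 0.554, 0.833, 0.0]
force: [2.0, 0.1, 0.7]
opening: 0.0661
grasp_force: 0.0
```

Request:
move_arm:
  jaw: [72,72,72]
  translation:
    - [0,0,0]
    - [0,0,0]
    - [0,0,0]
  rotation:
    - [0,0,0]
    - [0,0,0]
    - [0,0,0]

```text
time: 16.9
position: [0.3911, 0.2381, 0.1118]
ee_rot: [0.0, 0.553, 0.833, -0.0]
force: [0.1, -1.3, -0.7]
opening: 0.0664
grasp_force: 0.0
```

```bash
python3 - <<'E'
from h import *
f=grab_frame("wrist"); save(f,"w6.png",None,1.25)
plan((.388,.24,.11,22.6),(.388,.24,.01,22.6))
print(proj(f,(.388,.24,.02))*1.25,proj(f,(.3907,.2347,.02))*1.25, sense()["joints"].round(2))
E
```

```text
t 16.95 now [0.3913 0.2378 0.1118] psi 22.9 open 0.0662 grip 0.0
(0.388, 0.24, 0.11, 22.6) -> [ 3.3 -2.1  1.8] [0.  0.  0.3]
(0.388, 0.24, 0.01, 22.6) -> [  3.3  -2.2 101.8] [0.  0.  0.3]
[400.99355754 247.116625  ] [401.67531763 255.81252213] [-1.01  0.32  0.43  2.13 -0.2   0.72 -0.04]
```

View pics/w6.png

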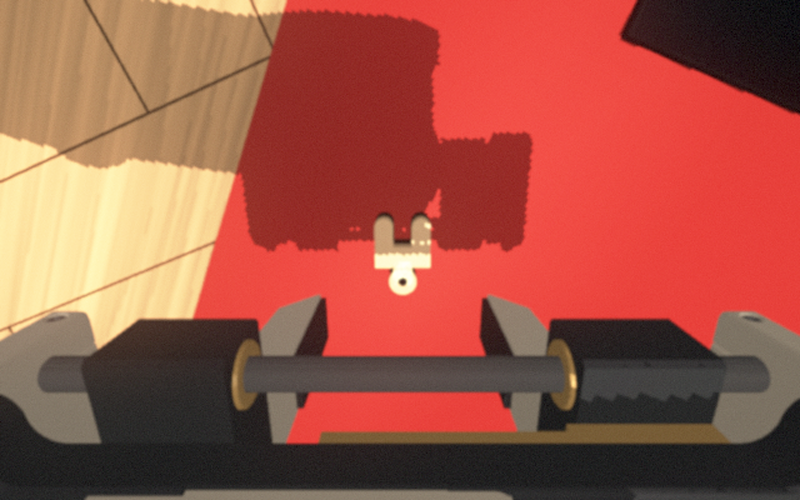

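The fork is square to the jaws: prong tips at (384,214) and (422,214), stem dot at (402,282). That matches the prediction. Grasping.

Request:
move_arm:
  jaw: [72,72,72,72,72,72,72,0,0,0,0,0]
  translation:
    - [3,-2,40]
    - [3,-2,75]
    - [3,-2,92]
    - [3,-2,99]
    - [3,-2,101]
    - [3,-2,101]
    - [3,-2,101]
    - [3,-2,101]
    - [3,-2,101]
    - [3,-2,101]
    - [3,-2,101]
    - [3,-2,101]
  rotation:
    - [0,0,0]
    - [0,0,0]
    - [0,0,0]
    - [0,0,0]
    - [0,0,0]
    - [0,0,0]
    - [0,0,0]
    - [0,0,0]
    - [0,0,0]
    - [0,0,0]
    - [0,0,0]
    - [0,0,0]

```text
time: 18.15
position: [0.3877, 0.2413, 0.0108]
ee_rot: [0.0, 0.552, 0.834, 0.0]
force: [-0.8, 0.8, 2.6]
opening: 0.0354
grasp_force: 15.0
```

```bash
python3 - <<'E'
from h import *
# grip at +6mm on fork axis (-.384,.923); well (.6075,.1915)
plan((.605,.197,.11,22.6),(.605,.197,.0145,22.6),(.605,.197,.11,75))
E
```

```text
t 18.15 now [0.3877 0.2413 0.0108] psi 23.0 open 0.0354 grip 15.0
(0.605, 0.197, 0.11, 22.6) -> [-125.6  182.8  -99.1] [ 0.  -0.   0.4]
(0.605, 0.197, 0.0145, 22.6) -> [-125.6  182.7   -3.6] [ 0.  -0.   0.4]
(0.605, 0.197, 0.11, 75) -> [-125.6  182.8  -99.1] [  0.  -0. -52.]
```

Request:
move_arm:
  jaw: [0,0,0,0,0,0,0,0,0,0,0,0]
  translation:
    - [0,0,-20]
    - [0,0,-60]
    - [0,0,-99]
    - [-20,28,-99]
    - [-40,57,-99]
    - [-60,86,-99]
    - [-80,115,-99]
    - [-98,142,-99]
    - [-114,166,-99]
    - [-126,183,-99]
    - [-126,183,-99]
    - [-126,183,-99]
  rotation:
    - [0,0,0]
    - [0,0,0]
    - [0,0,0]
    - [0,0,0]
    - [0,0,0]
    - [0,0,0]
    - [0,0,0]
    - [0,0,0]
    - [0,0,0]
    - [0,0,0]
    - [0,0,0]
    - [0,0,0]

```text
time: 19.35
position: [0.605, 0.1963, 0.1092]
ee_rot: [-0.0, 0.552, 0.834, -0.0]
force: [-0.4, -0.0, -0.6]
opening: 0.0358
grasp_force: 15.0
```

```bash
python3 - <<'E'
from h import *
f=grab_frame("wrist"); save(f,"w7.png",None,1.25); import pickle; pickle.dump(f,open("w7.pkl","wb"))
plan((.605,.197,.11,23),(.605,.197,.0145,23))
print(proj(f,(.6075,.1915,.004))*1.25,proj(f,(.5945,.1125,.004))*1.25)
E
```

```text
t 19.4 now [0.6044 0.1967 0.1093] psi 23.0 open 0.0356 grip 15.0
(0.605, 0.197, 0.11, 23) -> [-0.   0.7 -0.7] [-0.1 -0.  -0. ]
(0.605, 0.197, 0.0145, 23) -> [-0.   0.8 94.8] [-0.1 -0.  -0. ]
[405.17424377 252.93939856] [346.98293075 340.58860986]
```

View pics/w7.png

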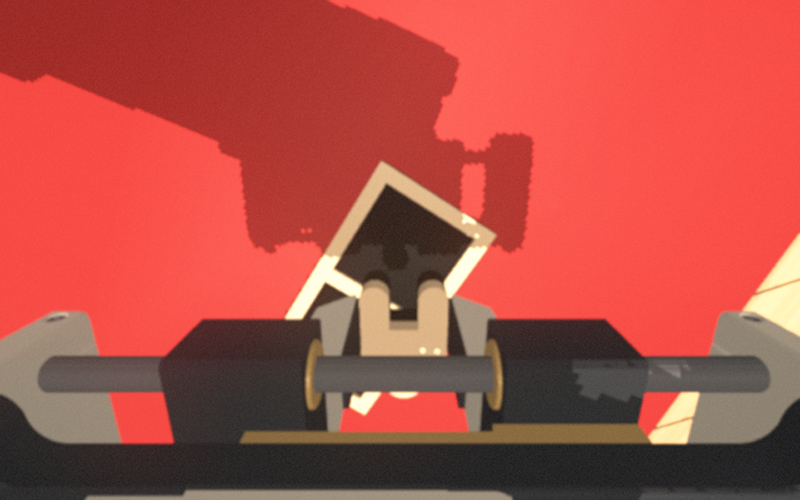

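The far well's inner corners are at (389,184), (475,239) and (334,269), so its centre is about (404,254), as predicted. The fork is held squarely. Lowering.

Request:
move_arm:
  jaw: [0,0,0,0,0,0,0,55,55,55,55,55]
  translation:
    - [0,1,40]
    - [0,1,75]
    - [0,1,88]
    - [0,1,92]
    - [0,1,94]
    - [0,1,94]
    - [0,1,94]
    - [0,1,94]
    - [0,1,94]
    - [0,1,94]
    - [0,1,60]
    - [0,1,10]
  rotation:
    - [0,0,0]
    - [0,0,0]
    - [0,0,0]
    - [0,0,0]
    - [0,0,0]
    - [0,0,0]
    - [0,0,0]
    - [0,0,0]
    - [0,0,0]
    - [0,0,0]
    - [0,0,0]
    - [0,0,0]

```text
time: 20.6
position: [0.6041, 0.1964, 0.0981]
ee_rot: [-0.002, 0.552, 0.834, -0.002]
force: [1.2, -0.1, -0.1]
opening: 0.0504
grasp_force: 0.0
```

```bash
python3 - <<'E'
from h import *
plan((.3674,-.2205,.11,49.4),(.3674,-.2205,.01,49.4))
E
```

```text
t 20.6 now [0.6041 0.1964 0.0981] psi 23.0 open 0.0504 grip 0.0
(0.3674, -0.2205, 0.11, 49.4) -> [-291.5 -380.7   -9.7] [ -0.3  -0.1 -26.4]
(0.3674, -0.2205, 0.01, 49.4) -> [-291.4 -380.1   90.3] [ -0.3  -0.1 -26.4]
```

Request:
move_arm:
  jaw: [55,55,55,55,55,55,55,55,55,55,55,55]
  translation:
    - [-15,-20,-12]
    - [-45,-58,-12]
    - [-75,-97,-12]
    - [-105,-136,-12]
    - [-135,-175,-12]
    - [-165,-215,-12]
    - [-195,-255,-12]
    - [-225,-294,-12]
    - [-255,-333,-12]
    - [-277,-362,-12]
    - [-291,-380,-12]
    - [-291,-380,-12]
  rotation:
    - [0,0,-2]
    - [0,0,-5]
    - [0,0,-8]
    - [0,0,-11]
    - [0,0,-14]
    - [0,0,-17]
    - [0,0,-20]
    - [0,0,-23]
    - [0,0,-26]
    - [0,0,-26]
    - [0,0,-26]
    - [0,0,-26]

```text
time: 21.8
position: [0.3682, -0.2222, 0.1121]
ee_rot: [0.0, 0.353, 0.936, -0.0]
force: [0.6, 0.3, -0.7]
opening: 0.0501
grasp_force: 0.0
```

Request:
move_arm:
  jaw: [55,55]
  translation:
    - [0,0,0]
    - [0,0,0]
  rotation:
    - [0,0,0]
    - [0,0,0]

```text
time: 22.0
position: [0.3706, -0.2184, 0.1117]
ee_rot: [0.0, 0.35, 0.937, 0.0]
force: [0.1, 0.5, -0.3]
opening: 0.0504
grasp_force: 0.0
```

```bash
python3 - <<'E'
from h import *
f=grab_frame("wrist"); save(f,"w8.png",None,1.25)
plan((.3674,-.2205,.11,49.4),(.3674,-.2205,.01,49.4))
print(proj(f,(.3674,-.2205,.02))*1.25)
E
```

```text
t 22.05 now [ 0.3707 -0.2183  0.1117] psi 49.1 open 0.0511 grip 0.0
(0.3674, -0.2205, 0.11, 49.4) -> [ 1.  -3.8  1.7] [ 0.  -0.  -0.3]
(0.3674, -0.2205, 0.01, 49.4) -> [  1.   -3.9 101.7] [ 0.  -0.  -0.3]
[398.51946467 250.28213495]
```

View pics/w8.png

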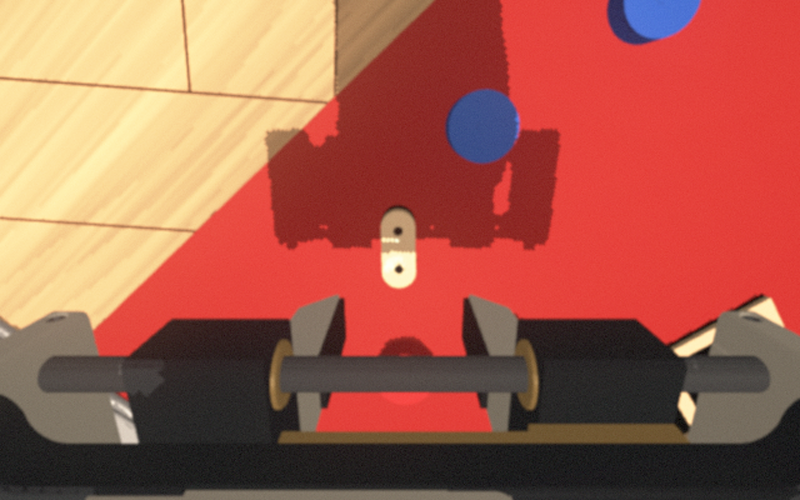

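The bar is at (398,248), aligned with the jaws, with the blue disc clear at (483,126). Grasping.

Request:
move_arm:
  jaw: [55,55,55,55,55,55,55,0,0,0,0,0]
  translation:
    - [1,-4,40]
    - [1,-4,75]
    - [1,-4,92]
    - [1,-4,99]
    - [1,-4,101]
    - [1,-4,101]
    - [1,-4,101]
    - [1,-4,101]
    - [1,-4,101]
    - [1,-4,101]
    - [1,-4,101]
    - [1,-4,101]
  rotation:
    - [0,0,0]
    - [0,0,0]
    - [0,0,0]
    - [0,0,0]
    - [0,0,0]
    - [0,0,0]
    - [0,0,0]
    - [0,0,0]
    - [0,0,0]
    - [0,0,0]
    - [0,0,0]
    - [0,0,0]

```text
time: 23.25
position: [0.3667, -0.2216, 0.0109]
ee_rot: [0.0, 0.35, 0.937, 0.0]
force: [-0.2, 0.8, 3.7]
opening: 0.022
grasp_force: 15.0
```

```bash
python3 - <<'E'
from h import *
plan((.5945,.1125,.12,49.4),(.5945,.1125,.12,80))
E
```

```text
t 23.25 now [ 0.3667 -0.2216  0.0109] psi 49.0 open 0.022 grip 15.0
(0.5945, 0.1125, 0.12, 49.4) -> [  47.5  401.6 -109.1] [ 0.   0.  -0.4]
(0.5945, 0.1125, 0.12, 80) -> [  47.5  401.6 -109.1] [  0.   0. -31.]
```

Request:
move_arm:
  jaw: [0,0,0,0,0,0,0,0,0,0,0,0]
  translation:
    - [0,0,-25]
    - [0,0,-70]
    - [1,10,-109]
    - [6,50,-109]
    - [11,95,-109]
    - [17,140,-109]
    - [22,185,-109]
    - [27,230,-109]
    - [32,275,-109]
    - [37,320,-109]
    - [42,362,-109]
    - [47,401,-109]
  rotation:
    - [0,0,0]
    - [0,0,0]
    - [0,0,0]
    - [0,0,0]
    - [0,0,0]
    - [0,0,0]
    - [0,0,0]
    - [0,0,0]
    - [0,0,0]
    - [0,0,0]
    - [0,0,0]
    - [0,0,0]

```text
time: 24.45
position: [0.595, 0.1138, 0.1194]
ee_rot: [-0.0, 0.35, 0.937, -0.0]
force: [0.9, 0.2, 0.1]
opening: 0.0217
grasp_force: 15.0
```

Request:
move_arm:
  jaw: [0,0,0]
  translation:
    - [0,0,0]
    - [0,0,0]
    - [0,0,0]
  rotation:
    - [0,0,0]
    - [0,0,0]
    - [0,0,0]

```text
time: 24.75
position: [0.5937, 0.1103, 0.1195]
ee_rot: [-0.0, 0.351, 0.936, -0.001]
force: [0.4, -0.4, -1.3]
opening: 0.022
grasp_force: 15.0
```

```bash
python3 - <<'E'
from h import *
f=grab_frame("wrist"); save(f,"w9.png",None,1.25)
plan((.5945,.1125,.11,49),(.5945,.1125,.0145,49))
print(proj(f,(.6075,.1915,.004))*1.25,proj(f,(.5945,.1125,.004))*1.25)
E
```

```text
t 24.8 now [0.5937 0.1101 0.1196] psi 48.9 open 0.0218 grip 15.0
(0.5945, 0.1125, 0.11, 49) -> [1.  2.3 9.6] [-0.1 -0.  -0.1]
(0.5945, 0.1125, 0.0145, 49) -> [  1.    2.4 105.1] [-0.1 -0.  -0.1]
[508.72500633 180.17280229] [407.47389524 240.38743331]
```

View pics/w9.png

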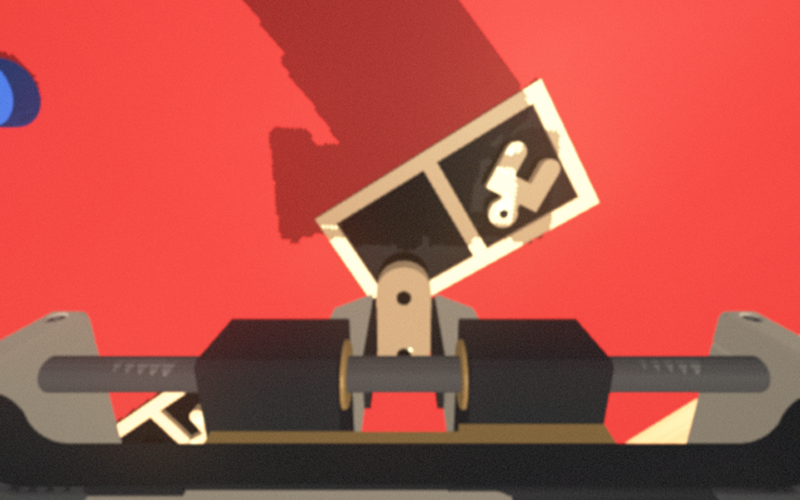

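The fork lies in the far well at (520,190). The near well's inner corners at (338,228), (425,170) and (474,252) put its centre at about (406,240), as predicted. The bar is held. Lowering.

Request:
move_arm:
  jaw: [0,0,0,0,0,0,0,42,42,42,42,42]
  translation:
    - [1,2,40]
    - [1,2,80]
    - [1,2,97]
    - [1,2,103]
    - [1,2,105]
    - [1,2,105]
    - [1,2,105]
    - [1,2,105]
    - [1,2,105]
    - [1,2,105]
    - [1,2,65]
    - [1,2,15]
  rotation:
    - [0,0,0]
    - [0,0,0]
    - [0,0,0]
    - [0,0,0]
    - [0,0,0]
    - [0,0,0]
    - [0,0,0]
    - [0,0,0]
    - [0,0,0]
    - [0,0,0]
    - [0,0,0]
    - [0,0,0]

```text
time: 26.0
position: [0.5931, 0.1136, 0.1038]
ee_rot: [-0.002, 0.35, 0.937, -0.002]
force: [0.9, -0.2, 0.2]
opening: 0.0384
grasp_force: 0.0
```

```bash
python3 - <<'E'
from h import *
plan((.42,.12,.25,49))
E
```

```text
t 26.0 now [0.5931 0.1136 0.1038] psi 49.0 open 0.0384 grip 0.0
(0.42, 0.12, 0.25, 49) -> [ 135.2 -109.4 -145.4] [-0.2 -0.1 -0. ]
```

Request:
move_arm:
  jaw: [42,42,42,42,42,42,42,42]
  translation:
    - [0,0,-40]
    - [30,-24,-75]
    - [60,-48,-105]
    - [90,-72,-130]
    - [120,-97,-145]
    - [135,-109,-145]
    - [135,-109,-145]
    - [135,-109,-145]
  rotation:
    - [0,0,0]
    - [0,0,0]
    - [0,0,0]
    - [0,0,0]
    - [0,0,0]
    - [0,0,0]
    - [0,0,0]
    - [0,0,0]

```text
time: 26.8
position: [0.4217, 0.1205, 0.2501]
ee_rot: [0.0, 0.35, 0.937, 0.001]
force: [-0.3, 0.5, -0.7]
opening: 0.0388
grasp_force: 0.0
```

```bash
python3 - <<'E'
from h import *
f=grab_frame("scene"); save(f,"s2.png",(210,120,430,285),3.6)
E
```

```text
(no output)
```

View pics/s2.png

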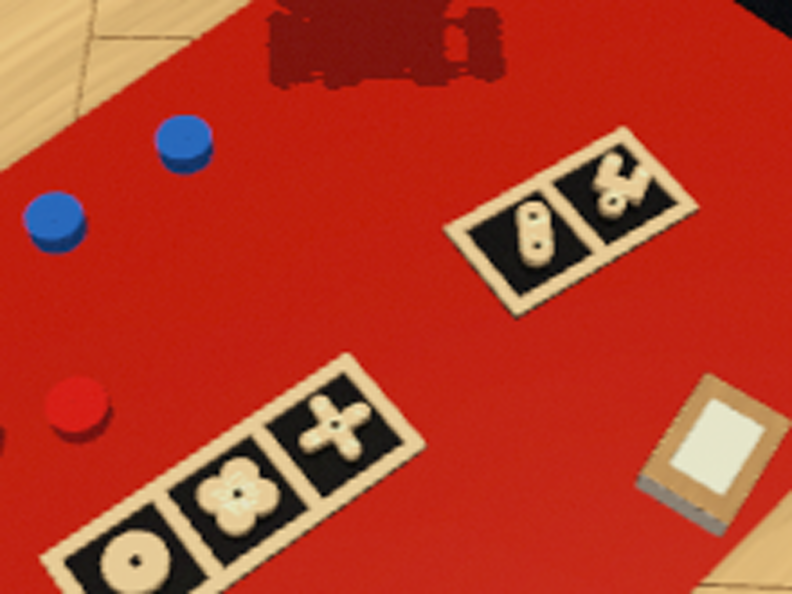

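All five pieces lie flat in their wells: disc (135,560), flower (237,493), cross (335,425), bar (535,233) and fork (620,185). The arm is clear, so I'm handing in.

```bash
python3 -c "
from h import *
print(finish_job())"
```

```text
the job is handed in; nothing more can be done
None
```

The job is handed in at about 27 s of the 102 s: cross, flower and disc are in the three-well board, fork and bar in the two-well board, all flat and plywood side up in the last picture; the arm never touched the phone, mug, card box or coloured discs.

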